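Clear the parcel and aim the hand scanner at its label

TASK

Clear the two crumpled paper balls off the parcel into the waste bin. Then draw the hand scanner out of its holder and finish while still holding it up in the gripper, touching nothing else, with its window looking steeply down (some 60 degrees below level, or steeper) at the middle of the parcel's label from about 12 cm away. Leave the parcel and the other things on the bench where they are.

Things in the scene. Friction and masses are not known exactly. Their poses are not given: they have to be found in the camera images.
- parcel: closed brown cardboard parcel, 180 (x) x 240 (y) x 90 mm high, 4 kg, standing loose on the bench; origin at the centre of its underside, z up
- label (a point): middle of the white shipping label (70 mm along the parcel's x, 100 mm along its y) on the parcel's top, 90 mm above the bench; at x 0, y +33 mm of the parcel. At the start paper balls lie on or near it
- ball_big: crumpled ball of white paper lying on the parcel, about 52 mm across, stiff, 15 g, with flat facets: 52 mm from face to face along its own x, y and z and halfway between these axes. Origin at its centre; starts with z up
- ball_small: the same shape, about 44 mm across, lying on the parcel. Origin at its centre
- bin: open-topped grey plastic waste bin, 180 x 180 x 120 mm high, walls 5 mm, fixed to the bench to one side of the parcel (left or right); origin at the centre of its underside, z up. A ball counts as binned when its centre is inside the walls and below 110 mm
- holder: black holder on a steel foot (140 x 110 x 12 mm) fixed to the bench on the other side of the parcel, facing roughly the robot; origin on the bench under the scanner's head, z up. A post at +x carries a sleeve (46 mm wide, cavity 42 x 38, 62 long) round the scanner's handle, leaning 0.26 rad from vertical towards the holder's -x; rim 120 to 135 mm above the bench
- scanner: loose pistol-shaped scanner, about 0.2 kg, nearly all in the head. Grey head 90 (x) x 52 (y) x 46 (z) mm, origin at its centre, looks along its own -x; flat sides 52 mm apart along y, free to grip from above. At the start its head rests on the sleeve's rim, centre 150 mm above the bench, own y level, leaning 0.26 rad so that it looks 0.26 rad below level. It comes out along its own +z
- window (a point): centre of the scanner's window, on the head's front face, 45 mm from the head's centre along the scanner's -x; the scanner's axes
- handle_end (a point): bottom end of the scanner's black handle, at (12, 0, -123) mm in the scanner's frame. The handle, 34 (x) x 30 (y) mm, hangs from the head's underside along the scanner's -z (z -23 to -123 mm, at x +12 mm); it has 4 mm play all round in the sleeve and is clear of it after 100 mm of drawing out
- tape_roll: bystander: loose roll of brown tape lying flat, 100 mm across, 48 mm high; origin at the centre of its underside
- small_carton: bystander: small loose brown carton 70 x 110 x 50 mm; origin at the centre of its underside
- jar: bystander: loose closed jar 60 mm across, 75 mm high; origin at the centre of its underside

How it is judged (in metres and radians):
On the way, in this order (a step that is already met when the one before it is completed fails the run):
1. both paper balls are in the bin, the scanner still in its holder (x of ball_big in the frame of bin between -0.085 and 0.085 m and y of ball_big in the frame of bin between -0.085 and 0.085 m and z of each of ball_big, ball_small in the frame of bin below 0.11 m and x of ball_small in the frame of bin between -0.085 and 0.085 m and y of ball_small in the frame of bin between -0.085 and 0.085 m and distance of scanner from where it was at the start of the episode below 0.03 m), for 0.2 s.
2. the scanner is drawn out of its holder by the gripper (contact force between scanner and the fingers above 1 N and contact force between scanner and holder below 0.05 N and distance of scanner from where it was at the start of the episode above 0.1 m), for 0.2 s.
At the end, for the whole second after the job is handed in: Both balls lie in the bin. Fingers hold the scanner still (<30 mm/s), touching nothing else, handle end >120 mm high, looking >=50 deg below level; label middle 70-190 mm ahead of the window, within 35 mm of its line of sight. Parcel, tape roll, carton, jar moved <30 mm (x of ball_big in the frame of bin between -0.085 and 0.085 m and y of ball_big in the frame of bin between -0.085 and 0.085 m and z of each of ball_big, ball_small in the frame of bin below 0.11 m and x of ball_small in the frame of bin between -0.085 and 0.085 m and y of ball_small in the frame of bin between -0.085 and 0.085 m and contact force between scanner and the fingers above 1 N and contact force between scanner and holder below 0.05 N and contact force between scanner and parcel below 0.05 N and contact force between scanner and bin below 0.05 N and contact force between scanner and tape_roll below 0.05 N and contact force between scanner and small_carton below 0.05 N and contact force between scanner and jar below 0.05 N and angle between scanner's own x axis and vertical below 0.7 rad and y of label in the frame of window between -0.035 and 0.035 m and z of label in the frame of window between -0.035 and 0.035 m and x of label in the frame of window between -0.19 and -0.07 m and height (world z) of handle_end above 0.12 m and linear speed of scanner below 0.03 m/s and distance of each of parcel, tape_roll, small_carton, jar from where it was at the start of the episode below 0.03 m); the arm keeps its last pose, push and grip.
It fails at once if the parcel is shifted by more than 30 mm (distance of parcel from where it was at the start of the episode above 0.03 m).
It fails at once if the tape roll is shifted by more than 30 mm (distance of tape_roll from where it was at the start of the episode above 0.03 m).
It fails at once if the small carton is shifted by more than 30 mm (distance of small_carton from where it was at the start of the episode above 0.03 m).
It fails at once if the jar is shifted by more than 30 mm (distance of jar from where it was at the start of the episode above 0.03 m).
It also fails if it takes over 72 s, if anything falls off the work surface, if the arm or the gripper's body presses on something with over 40 N, if the wrist force passes 120 N, or if a joint passes its speed limit or range.

ROBOT

A 7-joint arm with a two-finger parallel gripper is mounted at the origin on the work surface. World frame = base frame: x ahead of the robot, y to its left, z up, the work surface at z = 0. Lengths are in mm, angles in rad, forces in N, time in s.
With the tool pointing down it reaches from about 425 to 1025 mm from the base axis. Payload 9.4 kg.
Tool frame: the origin (TCP) lies midway between the tips of the shut fingers; the grasp point (between the pads) lies 19 mm behind it; z points along the fingers, y is the direction in which the jaws open and shut (so a half turn about z gives the same grasp; the last joint's range is limited). The gripper opens to 93 mm and grips with 3 to 60 N. Pads are 15 mm wide; open, the fingers measure 128 mm over their backs; the gripper's body (75 mm by 188 mm) begins 65 mm behind the grasp point.
Start: joints at [1.035, 0.599, -0.003, 1.599, 0.002, 0.943, -0.08], TCP at [321.073, -650.028, 218.618] pointing down, gripper open.
Joint ranges: [-2.57, 2.57], [-0.35, 1.97], [-1.29, 1.29], [0.11, 2.56], [-1.05, 4.19], [0.11, 1.86], [-2.63, 2.63]. Speed limits (rad/s): [2.22, 2.22, 3.01, 3.01, 3.14, 3.14, 3.14].

INTERFACE

Orientations are given as a 3x3 rotation matrix whose columns are the frame's x, y, z axes.
In Python, from plant import bot gives the robot as it stands.
- The arm moves only by the shell command python3 -m crank 'ROWS' [FORCE]. ROWS is a JSON object of lists of equal length, an entry for each row: "delta_rot": the turn, a rotation vector about the world's x, y, z in degrees, a list of three; "offset": the shift along the world's x, y, z in mm, a list of three; "grip": the closure, from -1 (fully open) to 1 (shut). A call has 1 to 10 rows; each row is the pose to reach, as a shift and turn from the pose commanded when the call began; what a row does not reach only later rows make up. A row lasts 1/10 s, in which the tool goes at most 50 mm and 8.59 degrees, less where a joint would pass 70% of its speed; a pose out of reach is approached as far as the arm can. A call with a gripper value outside its range is refused whole. The fingers move at their own pace and stop on an object; FORCE is the grip in N (left out, the last holds). Time passes only in rows, so rows that repeat a pose let the fingers close. It gives the time, the measured TCP pose, the force and the opening at its end, in the units of the state.
- bot.sense(): the state, without advancing time (a new reading comes with each control period).
- bot.camera(name): name is "scene" or "top"; returns the picture (420x560x3 uint8, blue, green, red); there is no depth.
- bot.camera_info(name): a dict with "K" (3x3 intrinsics, pixels), "cam_to_world" (4x4, takes a point from camera to world coordinates). Camera axes: x right, y up, looking along -z (the intrinsics and any distortion apply to the point x, -y, -z); pixel columns grow to the right and rows downward; lengths in mm; the calibration is good to about 2 mm. A picture is of the moment at which its call begins. camera_info takes no time and is no camera call.
- bot.close_job(): hands the job in, once; it reports no verdict.
The state is a dict: "t": time; "joint_positions": joint angles; "dq": joint speeds; "effort": joint torques, N m; "eef_pos": TCP position; "orientation": TCP orientation; "contact_force": force on the tool from outside, world axes, zero at the start; "wrist_torque": the same for the moment, N m; "opening": finger opening in mm.
Only numpy, scipy, OpenCV 4.12 (cv2) and the standard library are available. Lean on these libraries where they do the work, as an engineer would, in place of code of your own. Each camera call takes 0.05 s, during which the arm holds its last target. There are 200 camera calls.

## Working session

There is one attempt and no reset: what is moved stays moved. The work goes in short steps, Python scripts to look and compute and a shell command to move; the robot and the scene stay as the last step left them, time stands still between calls to the robot, and variables do not carry over. Pictures are saved under pics/ and viewed, about 8 in all and at most 12, crops included, and the job is handed in when it is done.

```bash
ls; mkdir -p pics; python3 - <<'E'
from plant import bot
import cv2
for n in ("top","scene"):
    cv2.imwrite(f"pics/{n}0.png",bot.camera(n)); i=bot.camera_info(n); print(n,i)
s=bot.sense(); print(s)
E
```

```text
pics
top {'K': array([[526.00244716,   0.        , 288.21713551],
       [  0.        , 526.00244716, 207.84063883],
       [  0.        ,   0.        ,   1.        ]]), 'cam_to_world': array([[-2.55500374e-02,  9.81696550e-01, -1.88730177e-01,
         3.22300976e+02],
       [-9.99637391e-01, -2.66952802e-02, -3.52827396e-03,
        -4.33956799e+00],
       [-8.50189933e-03,  1.88571594e-01,  9.82022643e-01,
         1.64037909e+03],
       [ 0.00000000e+00,  0.00000000e+00,  0.00000000e+00,
         1.00000000e+00]])}
scene {'K': array([[529.65293019,   0.        , 278.77319851],
       [  0.        , 529.65293019, 215.23151673],
       [  0.        ,   0.        ,   1.        ]]), 'cam_to_world': array([[ 2.47209551e-01, -7.34918983e-01,  6.31491509e-01,
         1.46440886e+03],
       [ 9.68956506e-01,  1.89700416e-01, -1.58546655e-01,
        -1.98068225e+02],
       [-3.27525548e-03,  6.51082054e-01,  7.59000284e-01,
         1.16924678e+03],
       [ 0.00000000e+00,  0.00000000e+00,  0.00000000e+00,
         1.00000000e+00]])}
{'t': 0.1, 'joint_positions': array([ 1.03527731,  0.60001718, -0.00253905,  1.60002061,  0.00180601,
        0.94291226, -0.07979957]), 'dq': array([ 0.00039187, -0.00104074, -0.00030391, -0.0014926 , -0.00035105,
       -0.00160896,  0.00021151]), 'effort': array([ 6.52025148e-03, -7.66547513e+01,  1.50272503e+00, -2.52936709e+01,
       -5.22157922e-02,  1.35804634e-02,  4.42761518e-05]), 'eef_pos': array([ 320.89177978, -649.64597456,  217.87703246]), 'orientation': array([[ 8.96550056e-01,  4.42941849e-01, -7.17872130e-04],
       [ 4.42942411e-01, -8.96549329e-01,  1.14968721e-03],
       [-1.34363197e-04, -1.34872814e-03, -9.99999081e-01]]), 'contact_force': array([-0.79665258,  0.89384705, -0.25080033]), 'wrist_torque': array([-0.06944257, -0.02100003,  0.03460704]), 'opening': 93.08608969404838}
```

View pics/top0.png

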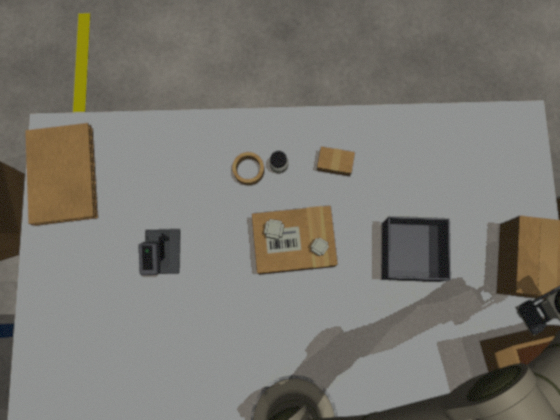

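View pics/scene0.png

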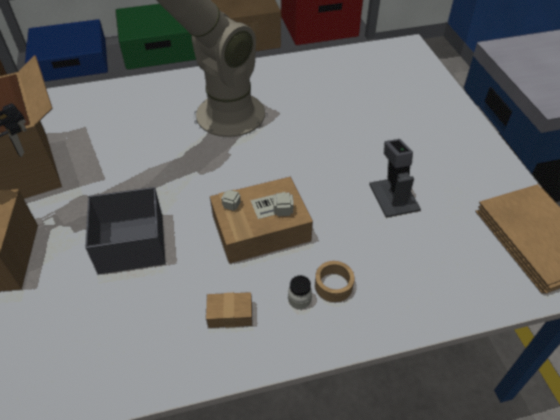

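The top view shows the parcel around (293,240), with ball_big at (274,229) and ball_small at (319,246). The bin is at (416,249) and the scanner at (150,257) on the left. I'll enlarge these for exact pixels.

```bash
cat > h.py <<'E'
import numpy as np, cv2
from plant import bot
def ray(n,uv):
    i=bot.camera_info(n);K=i["K"];T=np.array(i["cam_to_world"])
    d=np.linalg.inv(K)@[uv[0],uv[1],1]; return T[:3,3],T[:3,:3]@(d*[1,-1,-1])
def at(n,uv,z):
    c,d=ray(n,uv); return (c+d*(z-c[2])/d[2])
def proj(n,P):
    i=bot.camera_info(n);T=np.array(i["cam_to_world"]);p=T[:3,:3].T@(np.array(P,float)-T[:3,3])
    q=i["K"]@(p*[1,-1,-1]); return q[:2]/q[2]
def tri(a,b):
    (c,d),(e,f)=ray("top",a),ray("scene",b)
    s=np.linalg.lstsq(np.c_[d,-f],e-c,rcond=None)[0]
    return (c+d*s[0]+e+f*s[1])/2, np.linalg.norm(c+d*s[0]-e-f*s[1])
def crop(img,x,y,w,h,k): return cv2.resize(img[y:y+h,x:x+w],None,fx=k,fy=k,interpolation=cv2.INTER_CUBIC)
E
python3 - <<'E'
from h import *
t=cv2.imread("pics/top0.png");s=cv2.imread("pics/scene0.png")
# each tile 400x300
T=[crop(t,240,195,100,75,4),crop(t,125,215,80,60,5),crop(s,205,170,115,86.0.__int__(),400/115),crop(s,360,130,80,60+30,3.33)]
T=[cv2.resize(a,(400,300)) if i<3 else cv2.resize(a,(267,300)) for i,a in enumerate(T)]
T[3]=cv2.copyMakeBorder(T[3],0,0,0,133,cv2.BORDER_CONSTANT)
cv2.imwrite("pics/m1.png",np.vstack([np.hstack(T[:2]),np.hstack(T[2:])]))
E
```

```text
(no output)
```

View pics/m1.png

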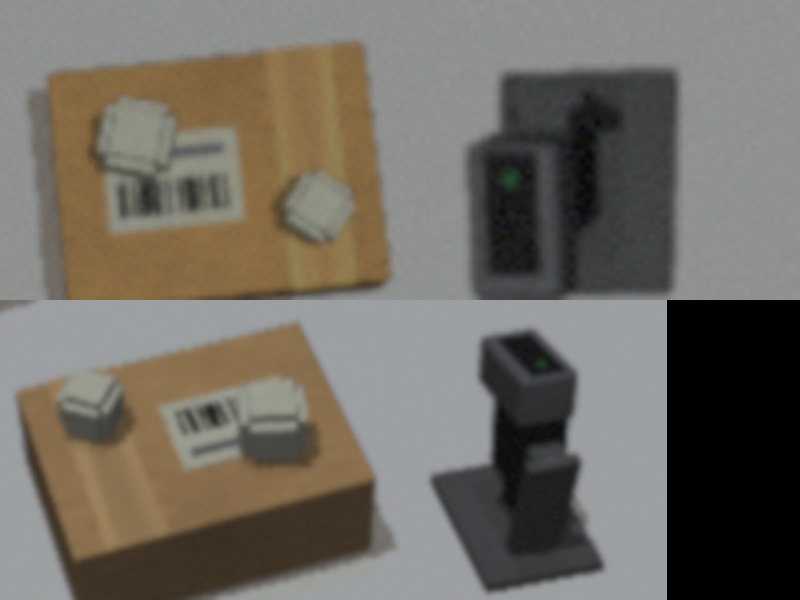

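```bash
python3 - <<'E'
from h import *
t=cv2.imread("pics/top0.png");s=cv2.imread("pics/scene0.png")
A=crop(t,261,216,26,26,11.54);B=crop(t,306,233,26,26,11.54)
C=crop(t,132,225,55,60,300/55.);D=crop(s,370,130,60,90,5)
f=lambda i,w,h: cv2.resize(i,(w,h),interpolation=cv2.INTER_CUBIC)
L=np.vstack([np.hstack([f(A,250,250),f(B,250,250)]),f(C,275,300) if 0 else cv2.copyMakeBorder(f(C,300,327),0,0,0,200,cv2.BORDER_CONSTANT)])
R=f(D,300,450);R=cv2.copyMakeBorder(R,0,L.shape[0]-450,0,0,cv2.BORDER_CONSTANT)
o=np.hstack([L,R]);o=np.clip(o*1.4,0,255).astype('uint8');cv2.imwrite("pics/m2.png",o);print(o.shape)
tl=lambda u,v:(240+u/4,195+v/4)
P=[at("top",tl(*c),90) for c in [(48,73),(360,42),(390,285),(65,300)]]
P=np.array(P);print("parcel top",P.round(1),P.mean(0))
for n,c,z in [("big",(140,133),142),("small",(317,206),134)]: print(n,at("top",tl(*c),z-15))
tb=lambda u,v:(125+(u-400)/5,215+v/5)
print("foot",[at("top",tb(*c),12).round(1)for c in[(502,72),(677,68),(672,292)]])
print("bin rim",[at("top",c,120).round(1)for c in[(382,218),(449,218),(450,282),(382,280)]])
E
```

```text
(577, 800, 3)
parcel top [[ 606.7  110.2   90. ]
 [ 624.  -124.3   90. ]
 [ 441.7 -139.    90. ]
 [ 437.    99.8   90. ]] [527.36579579 -13.33237498  90.        ]
big [553.76420684  41.07512737 127.        ]
small [498.00373922 -86.00722456 119.        ]
foot [array([578.6, 450.9,  12. ]), array([578.2, 341. ,  12. ]), array([438.6, 342.3,  12. ])]
bin rim [array([ 576.8, -272.6,  120. ]), array([ 571.5, -468.2,  120. ]), array([ 386.1, -455.6,  120. ]), array([ 396.9, -262. ,  120. ])]
```

View pics/m2.png

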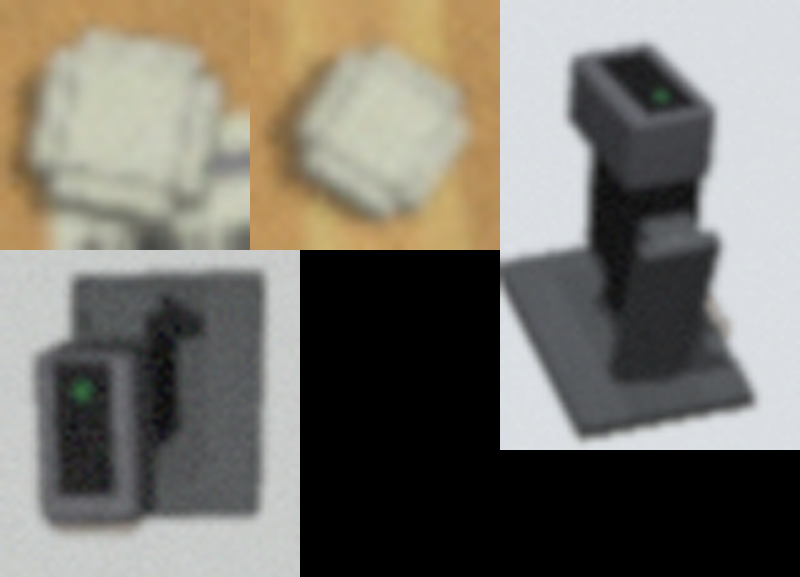

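m2 shows big-ball facet edges tilted about 10° clockwise on screen and small-ball edges about 38°. The scanner head's top corners are visible in both views: top tile about (48,350) to (140,515), scene tile about (575,58) to (715,108). The holder foot is almost axis-aligned.

```bash
python3 - <<'E'
from h import *
from scipy.optimize import least_squares
from scipy.spatial.transform import Rotation as R
print("label",at("top",(283.75,240.5),90))
loc=np.array([[45,26,23],[45,-26,23],[-45,-26,23],[-45,26,23]])
top=np.array([(48,350),(140,347),(140,515),(47,518)],float);top=np.c_[132+top[:,0]/5.4545,225+(top[:,1]-250)/5.45]
sc=np.array([(715,108),(632,130),(575,58),(650,45)],float);sc=np.c_[370+(sc[:,0]-500)/5,130+sc[:,1]/5]
# looks 0.26 below level along -x: pitch about y
def pts(p):
    M=R.from_euler('ZY',[p[3],-.26]).as_matrix(); return p[:3]+loc@M.T
def f(p):
    W=pts(p);return np.r_[[proj("top",w) for w in W]-top,[proj("scene",w) for w in W]-sc].ravel()
M=R.from_euler('ZY',[0,-.26]).as_matrix();print("look",-M[:,0],"z",M[:,2])
r=least_squares(f,[480,400,150,0]);print(r.x,np.degrees(r.x[3]),np.abs(r.fun).max(),r.fun.reshape(-1,2).round(1).tolist())
# balls
for n,c,z,sh in [("big",(274.2,228.8),116,None),("small",(319.2,246.5),112,None)]: print(n,at("top",c,z))
# bin rim centre
print(np.mean([at("top",c,120) for c in[(382,218),(449,218),(450,282),(382,280)]],0))
E
```

```text
label [522.00636509  16.99765227  90.        ]
look [-0.96638998 -0.         -0.25708055] z [-0.25708055 -0.          0.96638998]
[ 4.77373940e+02  3.95620045e+02  1.46181249e+02 -2.86868229e-02] -1.6436338806966235 1.8194427916336053 [[-1.7, -0.9], [0.0, -0.3], [0.5, 0.7], [-0.9, 0.1], [0.4, 1.3], [-1.0, -0.2], [-1.8, -0.2], [0.3, -0.3]]
big [553.8813956  43.7823536 116.       ]
small [498.81603182 -86.23729417 112.        ]
[ 482.80608203 -364.60189938  120.        ]
```

```bash
python3 -m crank '{"offset":[[100,320,0],[100,320,0],[100,320,0],[100,320,0],[100,320,0],[100,320,0],[100,320,0],[100,320,0],[100,320,0]],"delta_rot":[[0,0,-10],[0,0,-10],[0,0,-10],[0,0,-10],[0,0,-10],[0,0,-10],[0,0,-10],[0,0,-10],[0,0,-10]],"grip":[-1,-1,-1,-1,-1,-1,-1,-1,-1]}' 20
python3 -c "from plant import bot;print(bot.sense()['joint_positions'])"
```

```text
t: 1.0
eef_pos: [421.3, -329.6, 218.7]
orientation: [[0.959, 0.282, -0.0], [0.282, -0.959, -0.0], [-0.0, 0.0, -1.0]]
contact_force: [0.6, -0.4, 0.3]
opening: 93.1
[ 0.54128597  0.37241086  0.02186062  2.03540738 -0.011572    0.73392952
 -0.71436365]
```

```bash
python3 -m crank '{"offset":[[78,243,-20],[78,243,-20],[78,243,-20],[78,243,-20],[78,243,-20],[78,243,-20],[78,243,-20],[78,243,-50],[78,243,-50],[78,243,-50]],"delta_rot":[[0,0,-9],[0,0,-9],[0,0,-9],[0,0,-9],[0,0,-9],[0,0,-9],[0,0,-9],[0,0,-9],[0,0,-9],[0,0,-9]],"grip":[-1,-1,-1,-1,-1,-1,-1,-1,-1,-1]}' 20
python3 - <<'E'
from h import *
t=bot.camera("top");s=bot.camera("scene")
a=crop(t,270,200,100,75,4);b=crop(s,190,150,100,75,4)
cv2.imwrite("pics/m3.png",np.hstack([a,b]))
E
```

```text
t: 2.0
eef_pos: [498.4, -89.2, 168.7]
orientation: [[0.992, 0.124, -0.002], [0.124, -0.992, -0.001], [-0.002, 0.0, -1.0]]
contact_force: [0.4, -0.9, 1.0]
opening: 93.3
```

View pics/m3.png

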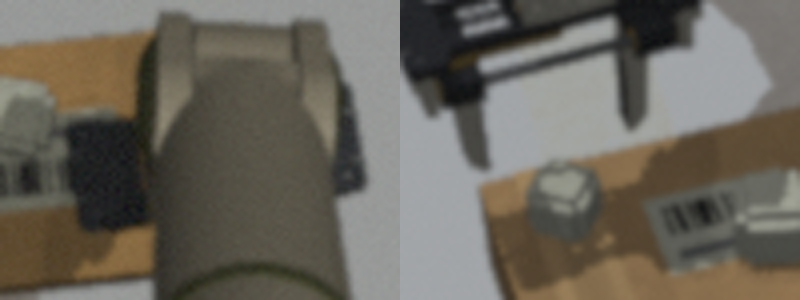

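The fingers straddle the small ball. In the scene tile it is at (565,205), which is scene pixel (231,201).

```bash
python3 - <<'E'
from h import *
print(at("scene",(231.2,201.2),112), tri((319.2,246.5),(231.2,201.2)))
print(tri((274.2,228.8),(205+273*115/400,170+(420-300)*115/400)))
E
```

```text
[504.54059826 -88.92828903 112.        ] (array([499.36357125, -87.43924022, 106.11663889]), np.float64(1.7917573112156286))
(array([553.9927701 ,  43.71951155, 115.14656168]), np.float64(0.18291455833842532))
```

Good agreement. Next I descend and grip.

```bash
python3 -m crank '{"offset":[[1,1,-40],[1,1,-70],[1,1,-70],[1,1,-70],[1,1,-70],[1,1,-70],[1,1,-70],[1,1,-70],[1,1,-70],[1,1,-70]],"delta_rot":[[0,0,0],[0,0,0],[0,0,0],[0,0,0],[0,0,0],[0,0,0],[0,0,0],[0,0,0],[0,0,0],[0,0,0]],"grip":[-1,-1,-1,1,1,1,1,1,1,1]}' 15
python3 -m crank '{"offset":[[0,0,0],[0,0,0],[0,0,0],[0,0,50],[0,0,100],[0,0,120],[0,0,120]],"delta_rot":[[0,0,0],[0,0,0],[0,0,0],[0,0,0],[0,0,0],[0,0,0],[0,0,0]],"grip":[1,1,1,1,1,1,1]}' 15
```

```text
t: 3.1
eef_pos: [500.3, -86.0, 99.0]
orientation: [[0.992, 0.127, 0.001], [0.127, -0.992, -0.0], [0.001, 0.0, -1.0]]
contact_force: [-1.3, 0.2, 8.0]
opening: 52.4
t: 3.8
eef_pos: [501.6, -86.2, 221.6]
orientation: [[0.992, 0.127, 0.006], [0.127, -0.992, -0.0], [0.005, 0.001, -1.0]]
contact_force: [0.3, -0.1, -0.2]
opening: 52.2
```

```bash
python3 - <<'E'
from h import *
s=bot.camera("scene")
cv2.imwrite("pics/m4.png",crop(s,170,100,150,112,4))
E
```

```text
(no output)
```

View pics/m4.png

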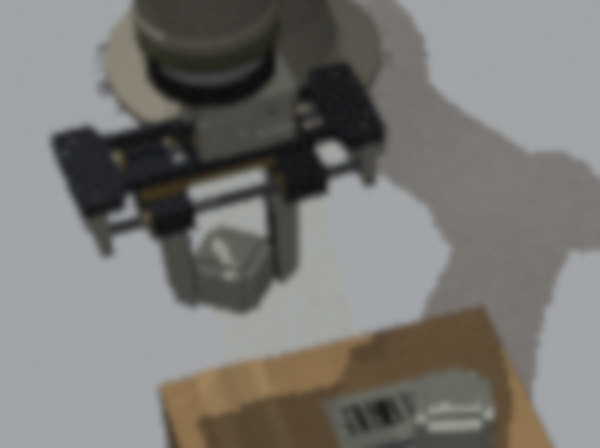

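The small ball is held, slightly tilted. I'll take it to the bin.

```bash
python3 -m crank '{"offset":[[-2,-30,0],[-5,-70,0],[-8,-110,0],[-11,-150,0],[-14,-190,0],[-16,-230,0],[-18,-265,0],[-18,-279,-20],[-18,-279,-60],[-18,-279,-90]],"delta_rot":[[0,0,0],[0,0,0],[0,0,0],[0,0,0],[0,0,0],[0,0,0],[0,0,0],[0,0,0],[0,0,0],[0,0,0]],"grip":[1,1,1,1,1,1,1,1,1,1]}' 15
python3 -m crank '{"offset":[[0,0,0],[0,0,-5],[0,0,-5],[0,0,-5],[0,0,-5],[0,0,-5],[0,0,40],[0,0,90],[0,0,90]],"delta_rot":[[0,0,0],[0,0,0],[0,0,0],[0,0,0],[0,0,0],[0,0,0],[0,0,0],[0,0,0],[0,0,0]],"grip":[1,1,-1,-1,-1,-1,-1,-1,-1]}' 15
python3 - <<'E'
from h import *
t=bot.camera("top");s=bot.camera("scene")
cv2.imwrite("pics/m5.png",np.hstack([crop(t,360,200,100,100,4),crop(s,80,170,100,100,4)]))
E
```

```text
t: 4.85
eef_pos: [480.6, -365.0, 125.1]
orientation: [[0.992, 0.126, -0.003], [0.126, -0.992, 0.002], [-0.003, -0.002, -1.0]]
contact_force: [0.5, 1.1, -0.9]
opening: 52.2
t: 5.75
eef_pos: [484.7, -367.1, 225.2]
orientation: [[0.992, 0.126, 0.009], [0.126, -0.992, -0.006], [0.008, 0.007, -1.0]]
contact_force: [0.9, -0.7, 0.2]
opening: 92.8
```

View pics/m5.png

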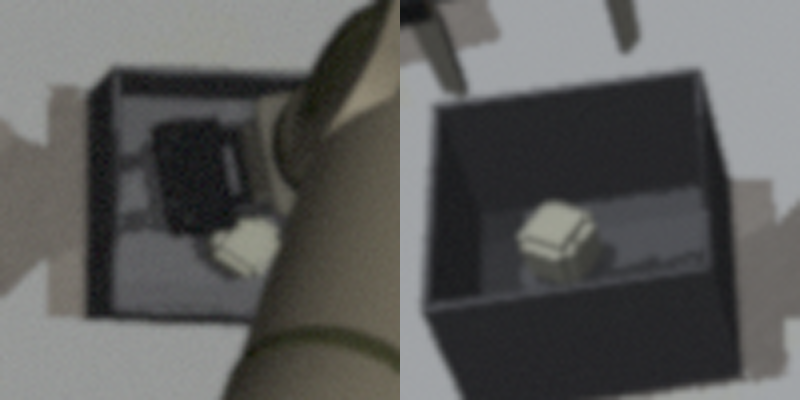

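The small ball is in the bin. Next is the big one.

```bash
python3 -m crank '{"offset":[[7,45,0],[15,90,0],[23,138,0],[32,185,0],[40,232,0],[48,279,0],[56,326,0],[64,373,0],[71,409,-20],[71,409,-40]],"delta_rot":[[0,0,0],[0,0,-3],[0,0,-6],[0,0,-9],[0,0,-12],[0,0,-15],[0,0,-17],[0,0,-17],[0,0,-17],[0,0,-17]],"grip":[-1,-1,-1,-1,-1,-1,-1,-1,-1,-1]}' 15
python3 -m crank '{"offset":[[0,0,0],[0,0,0],[0,0,0]],"delta_rot":[[0,0,0],[0,0,0],[0,0,0]],"grip":[-1,-1,-1]}' 12
python3 - <<'E'
from h import *
s=bot.camera("scene")
cv2.imwrite("pics/m6.png",crop(s,200,100,140,130,4))
E
```

```text
t: 6.85
eef_pos: [553.4, 50.5, 177.2]
orientation: [[0.987, -0.161, 0.0], [-0.161, -0.987, 0.002], [-0.0, -0.002, -1.0]]
contact_force: [-0.2, -0.2, -1.2]
opening: 92.9
t: 7.15
eef_pos: [553.2, 42.7, 179.1]
orientation: [[0.985, -0.171, 0.0], [-0.171, -0.985, -0.0], [0.0, 0.0, -1.0]]
contact_force: [1.2, -0.3, 0.6]
opening: 93.1
```

View pics/m6.png

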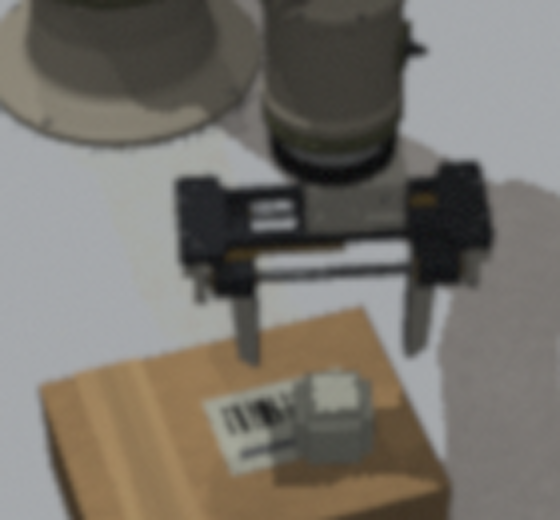

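The jaws are aligned with the ball's faces, so I descend and grip.

```bash
python3 -m crank '{"offset":[[0,1,-40],[0,1,-65],[0,1,-80],[0,1,-80],[0,1,-80],[0,1,-80],[0,1,-80],[0,1,-80],[0,1,-80],[0,1,-80]],"delta_rot":[[0,0,0],[0,0,0],[0,0,0],[0,0,0],[0,0,0],[0,0,0],[0,0,0],[0,0,0],[0,0,0],[0,0,0]],"grip":[-1,-1,-1,-1,1,1,1,1,1,1]}' 12
python3 -m crank '{"offset":[[0,0,0],[0,0,0],[0,0,20],[0,0,60],[0,0,100],[0,0,120],[0,0,120]],"delta_rot":[[0,0,0],[0,0,0],[0,0,0],[0,0,0],[0,0,0],[0,0,0],[0,0,0]],"grip":[1,1,1,1,1,1,1]}' 12
```

```text
t: 8.2
eef_pos: [553.2, 45.0, 98.9]
orientation: [[0.986, -0.169, 0.0], [-0.169, -0.986, 0.0], [0.0, -0.0, -1.0]]
contact_force: [-0.1, -0.7, 3.4]
opening: 52.2
t: 8.9
eef_pos: [554.5, 45.1, 221.4]
orientation: [[0.986, -0.169, 0.005], [-0.169, -0.986, 0.001], [0.005, -0.002, -1.0]]
contact_force: [0.3, 0.1, -0.1]
opening: 52.3
```

```bash
python3 -m crank '{"offset":[[-5,-30,0],[-12,-75,0],[-20,-120,0],[-28,-165,0],[-36,-210,0],[-44,-255,0],[-52,-300,0],[-60,-345,0],[-66,-385,0],[-70,-410,0]],"delta_rot":[[0,0,0],[0,0,0],[0,0,0],[0,0,0],[0,0,0],[0,0,0],[0,0,0],[0,0,0],[0,0,0],[0,0,0]],"grip":[1,1,1,1,1,1,1,1,1,1]}' 12
python3 -m crank '{"offset":[[0,0,0],[0,0,-40],[0,0,-80],[0,0,-90],[0,0,-90],[0,0,-90],[0,0,-90],[0,0,-90],[0,0,-50],[0,0,0]],"delta_rot":[[0,0,0],[0,0,0],[0,0,0],[0,0,0],[0,0,0],[0,0,0],[0,0,0],[0,0,0],[0,0,0],[0,0,0]],"grip":[1,1,1,1,1,-1,-1,-1,-1,-1]}' 12
python3 - <<'E'
from h import *
s=bot.camera("scene")
cv2.imwrite("pics/m7.png",crop(s,80,150,100,125,4))
E
```

```text
t: 9.9
eef_pos: [481.3, -368.2, 217.1]
orientation: [[0.985, -0.172, -0.002], [-0.172, -0.985, -0.0], [-0.002, 0.0, -1.0]]
contact_force: [0.2, 0.6, -0.4]
opening: 52.4
t: 10.9
eef_pos: [482.2, -364.3, 218.8]
orientation: [[0.986, -0.169, -0.003], [-0.169, -0.986, 0.002], [-0.003, -0.001, -1.0]]
contact_force: [0.7, -0.9, 0.2]
opening: 87.7
```

View pics/m7.png

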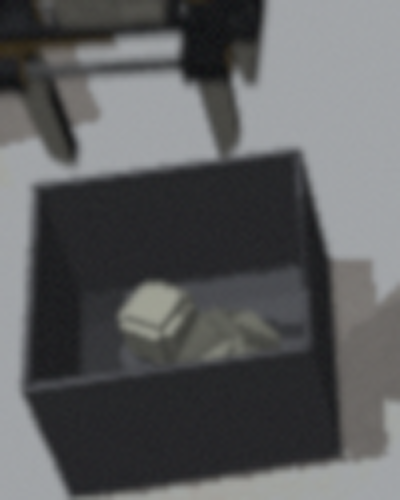

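Both balls are in the bin. On the way to the scanner I'll try the final scanning tilt over the parcel with the gripper empty, to check reach.

```bash
python3 -m crank '{"offset":[[14,42,8],[28,84,16],[42,126,24],[56,168,32],[70,210,40],[84,252,40],[98,294,40],[112,336,40],[126,370,40],[136,382,40]],"delta_rot":[[0,0,0],[0,0,0],[0,0,0],[0,0,0],[0,0,0],[0,0,0],[0,0,0],[0,0,0],[0,0,0],[0,0,0]],"grip":[-1,-1,-1,-1,-1,-1,-1,-1,-1,-1]}' 40
python3 -m crank '{"offset":[[0,0,0],[0,0,0],[0,0,-8],[0,0,-16],[0,0,-24],[0,0,-32],[0,0,-37],[0,0,-37],[0,0,-37]],"delta_rot":[[0,-7,0],[0,-14,0],[0,-21,0],[0,-28,0],[0,-35,0],[0,-42,0],[0,-47,0],[0,-47,0],[0,-47,0]],"grip":[-1,-1,-1,-1,-1,-1,-1,-1,-1]}' 40
python3 -c "from plant import bot;print(bot.sense()['joint_positions'])"
```

```text
t: 11.95
eef_pos: [619.9, 21.7, 259.4]
orientation: [[0.987, -0.164, 0.002], [-0.164, -0.987, 0.002], [0.001, -0.002, -1.0]]
contact_force: [-0.0, 0.2, 0.1]
opening: 93.1
t: 12.85
eef_pos: [638.7, 12.3, 311.5]
orientation: [[0.788, -0.129, 0.602], [-0.161, -0.987, -0.001], [0.594, -0.096, -0.799]]
contact_force: [0.6, 0.1, 0.4]
opening: 92.9
[-0.22920666  0.21676327  0.08462684  2.20930604  0.76806317  0.10664595
 -2.62556921]
```

The wrist hits its limit (joint 6 at minimum) with the tool 37° forward. I'll instead grasp with the tool leaning back about 25°, so the end pose needs only about 20° forward. I test that end pose next.

```bash
cat > rv.py <<'E'
import sys; from h import *
from scipy.spatial.transform import Rotation as R
# yaw,tilt(about y, + = fingers toward robot), target xyz
yaw,tilt,x,y,z=map(float,sys.argv[1:6]); s=bot.sense()
T=R.from_euler('ZY',[yaw,tilt],degrees=True).as_matrix()@np.diag([1,-1,-1])
print("off",(np.array([x,y,z])-s['eef_pos']).round(1),"rot",R.from_matrix(T@np.array(s['orientation']).T).as_rotvec(degrees=True).round(1),"q",np.round(s['joint_positions'],2))
E
python3 rv.py -1 -20 610 17 215
```

```text
off [-28.7   4.7 -96.5] rot [-4.2 17.   7.2] q [-0.23  0.22  0.08  2.21  0.77  0.11 -2.63]
```

```bash
python3 -m crank '{"offset":[[-5,1,-5],[-10,2,-15],[-15,3,-25],[-22,4,-40],[-29,5,-60],[-29,5,-80],[-29,5,-96],[-29,5,-96],[-29,5,-96]],"delta_rot":[[-1,4,2],[-2,8,4],[-3,12,6],[-4,17,7],[-4,17,7],[-4,17,7],[-4,17,7],[-4,17,7],[-4,17,7]],"grip":[-1,-1,-1,-1,-1,-1,-1,-1,-1]}' 40
python3 rv.py -1 -20 610 17 215
```

```text
t: 13.75
eef_pos: [609.7, 18.6, 214.9]
orientation: [[0.94, -0.023, 0.34], [-0.023, -1.0, -0.003], [0.34, -0.005, -0.94]]
contact_force: [-0.0, -0.2, 0.6]
opening: 93.1
off [ 0.3 -1.6  0.1] rot [-0.3 -0.1  0.3] q [ 0.1   0.38 -0.33  2.13  0.56  0.36 -2.28]
```

That pose is reachable, but joint 7 would be near its limit at the scanner. A half turn of the tool (same grasp) puts it mid-range, so I do that on the way.

```bash
sed -i 's/diag(\[1,-1,-1\])/diag([-1,1,-1])/' rv.py
python3 -m crank '{"offset":[[0,0,15],[0,0,30],[0,0,40],[0,0,40]],"delta_rot":[[0,7,0],[0,14,0],[0,20,0],[0,20,0]],"grip":[-1,-1,-1,-1]}' 40
python3 -m crank '{"offset":[[0,20,0],[0,40,0],[0,60,0],[0,80,0],[0,100,0],[0,120,0],[0,140,0],[0,160,0],[0,180,0],[0,200,0]],"delta_rot":[[0,0,8],[0,0,16],[0,0,24],[0,0,32],[0,0,40],[0,0,48],[0,0,56],[0,0,64],[0,0,72],[0,0,80]],"grip":[-1,-1,-1,-1,-1,-1,-1,-1,-1,-1]}' 40
python3 rv.py -1 0 511 395 240
```

```text
t: 14.15
eef_pos: [612.7, 18.7, 256.7]
orientation: [[1.0, -0.024, -0.0], [-0.024, -1.0, -0.0], [-0.0, 0.0, -1.0]]
contact_force: [0.1, 0.8, 0.1]
opening: 93.0
t: 15.15
eef_pos: [608.8, 219.7, 254.6]
orientation: [[0.189, 0.982, 0.005], [0.982, -0.189, -0.002], [-0.001, 0.005, -1.0]]
contact_force: [-0.1, 0.4, 0.2]
opening: 92.9
off [-97.8 175.3 -14.6] rot [-0.1  0.3 99.9] q [ 0.12  0.61 -0.89  1.72  0.53  1.08 -1.13]
```

```bash
python3 -m crank '{"offset":[[-10,18,0],[-20,36,0],[-30,54,0],[-40,72,0],[-50,90,0],[-60,108,0],[-70,126,0],[-80,144,0],[-90,162,0],[-98,177,0]],"delta_rot":[[0,0,8],[0,0,16],[0,0,24],[0,0,32],[0,0,40],[0,0,48],[0,0,56],[0,0,64],[0,0,72],[0,0,80]],"grip":[-1,-1,-1,-1,-1,-1,-1,-1,-1,-1]}' 40
python3 rv.py -1 25 511 395 226
```

```text
t: 16.15
eef_pos: [510.0, 396.8, 254.4]
orientation: [[-0.935, 0.356, 0.005], [0.356, 0.935, 0.003], [-0.004, 0.005, -1.0]]
contact_force: [1.1, 0.6, 0.9]
opening: 92.8
off [  1.   -1.8 -28.4] rot [ 4.5 24.9 19.6] q [-0.05  0.74 -1.21  1.71  0.74  1.22 -0.24]
```

```bash
python3 -m crank '{"offset":[[0,0,-4],[0,-1,-8],[0,-1,-14],[1,-2,-20],[1,-2,-24],[1,-2,-28],[1,-2,-28],[1,-2,-28]],"delta_rot":[[0.9,5,3.9],[1.8,10,7.8],[2.7,15,11.8],[3.6,20,15.7],[4.5,24.9,19.6],[4.5,24.9,19.6],[4.5,24.9,19.6],[4.5,24.9,19.6]],"grip":[-1,-1,-1,-1,-1,-1,-1,-1]}' 40
python3 rv.py -1 25 469 395 135
python3 - <<'E'
from h import *
t=bot.camera("top");s=bot.camera("scene")
cv2.imwrite("pics/m8.png",np.hstack([crop(t,110,190,80,110,5),crop(s,360,100,80,110,5)]))
E
```

```text
t: 16.95
eef_pos: [511.4, 394.3, 227.1]
orientation: [[-0.907, 0.022, -0.42], [0.022, 1.0, 0.005], [0.42, -0.005, -0.907]]
contact_force: [-0.3, -1.2, 0.8]
opening: 93.0
off [-42.4   0.7 -92.1] rot [0.3 0.1 0.3] q [-0.02  0.97 -1.25  1.48  0.5   1.47  0.29]
```

View pics/m8.png

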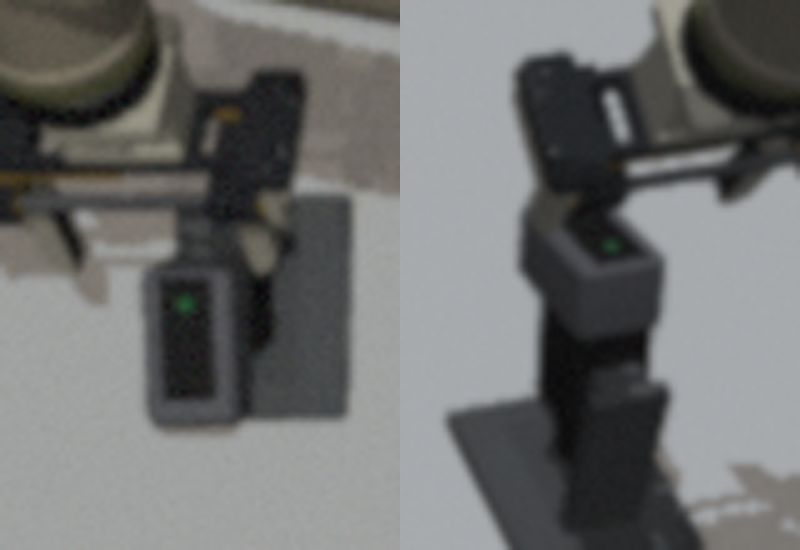

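The fingers straddle the head, with its top centred at tile (192,345) in the top view. I approach along the tool axis and grip.

```bash
python3 -m crank '{"offset":[[-9,0,-20],[-18,0,-40],[-27,1,-60],[-34,1,-76],[-40,1,-88],[-42,1,-92],[-42,1,-92],[-42,1,-92]],"delta_rot":[[0,0,0],[0,0,0],[0,0,0],[0,0,0],[0,0,0],[0,0,0],[0,0,0],[0,0,0]],"grip":[-1,-1,-1,-1,-1,-1,-1,-1]}' 40
python3 rv.py -1 25 469 395 135
python3 -m crank '{"offset":[[0,0,0],[0,0,0],[0,0,0],[0,0,0],[0,0,0],[0,0,0],[0,0,0],[0,0,0]],"delta_rot":[[0,0,0],[0,0,0],[0,0,0],[0,0,0],[0,0,0],[0,0,0],[0,0,0],[0,0,0]],"grip":[1,1,1,1,1,1,1,1]}' 40
```

```text
t: 17.85
eef_pos: [470.9, 395.2, 135.0]
orientation: [[-0.906, 0.023, -0.422], [0.022, 1.0, 0.006], [0.422, -0.004, -0.907]]
contact_force: [-0.2, 0.6, -0.5]
opening: 93.2
off [-1.9 -0.2 -0. ] rot [0.2 0.  0.3] q [-0.03  1.04 -1.2   1.63  0.57  1.3   0.22]
t: 18.65
eef_pos: [470.5, 395.1, 134.2]
orientation: [[-0.906, 0.022, -0.423], [0.022, 1.0, 0.005], [0.423, -0.005, -0.906]]
contact_force: [-0.4, 1.8, -0.2]
opening: 52.1
```

```bash
python3 -m crank '{"offset":[[-1,0,5],[-4,0,15],[-8,0,29],[-12,0,44],[-15,0,58],[-19,0,72],[-23,0,87],[-27,1,101],[-31,1,116],[-35,1,130]],"delta_rot":[[0,0,0],[0,0,0],[0,0,0],[0,0,0],[0,0,0],[0,0,0],[0,0,0],[0,0,0],[0,0,0],[0,0,0]],"grip":[1,1,1,1,1,1,1,1,1,1]}' 45
python3 -m crank '{"offset":[[0,0,10],[0,0,25],[0,0,40],[0,0,40]],"delta_rot":[[0,0,0],[0,0,0],[0,0,0],[0,0,0]],"grip":[1,1,1,1]}' 45
python3 rv.py -1 -20 614 17 222
```

```text
t: 19.65
eef_pos: [435.0, 395.4, 265.5]
orientation: [[-0.906, 0.022, -0.423], [0.023, 1.0, 0.004], [0.423, -0.006, -0.906]]
contact_force: [-0.4, -0.9, -2.5]
opening: 52.0
t: 20.05
eef_pos: [435.7, 396.7, 306.6]
orientation: [[-0.907, 0.023, -0.421], [0.022, 1.0, 0.007], [0.421, -0.003, -0.907]]
contact_force: [-0.8, 0.3, -1.4]
opening: 52.1
off [ 178.3 -379.7  -84.6] rot [ -0.7 -44.9   0.3] q [-0.02  0.81 -1.25  1.56  0.35  1.45  0.26]
```

```bash
python3 -m crank '{"offset":[[10,-20,0],[25,-55,0],[42,-90,0],[60,-128,0],[78,-166,0],[96,-204,0],[114,-242,0],[132,-280,0],[150,-318,0],[165,-350,0]],"delta_rot":[[0,0,0],[0,-3,0],[0,-7,0],[0,-11,0],[0,-15,0],[0,-20,0],[0,-25,0],[0,-30,0],[0,-35,0],[0,-40,0]],"grip":[1,1,1,1,1,1,1,1,1,1]}' 45
python3 rv.py -1 -20 612.5 17 216
```

```text
t: 21.05
eef_pos: [600.9, 43.3, 303.9]
orientation: [[-0.965, 0.022, 0.261], [0.023, 1.0, 0.004], [-0.261, 0.01, -0.965]]
contact_force: [0.8, -0.3, -2.9]
opening: 52.2
off [ 11.6 -26.3 -87.9] rot [-0.7 -4.9  0.2] q [ 0.68  0.51 -1.25  1.94  0.79  0.92  0.61]
```

```bash
python3 -m crank '{"offset":[[4,-9,-10],[8,-18,-25],[12,-26,-40],[12,-26,-55],[12,-26,-70],[12,-26,-80],[12,-26,-88],[12,-26,-88],[12,-26,-88],[12,-26,-88]],"delta_rot":[[0,-1,0],[0,-2,0],[0,-3,0],[0,-4,0],[0,-5,0],[0,-5,0],[0,-5,0],[0,-5,0],[0,-5,0],[0,-5,0]],"grip":[1,1,1,1,1,1,1,1,1,1]}' 45
python3 rv.py -1 -20 612.5 17 216
python3 - <<'E'
from h import *
t=bot.camera("top");s=bot.camera("scene")
cv2.imwrite("pics/m9.png",np.hstack([crop(t,220,140,120,140,3.33),crop(s,200,110,120,140,3.33)]))
E
```

```text
t: 22.05
eef_pos: [612.9, 20.0, 216.7]
orientation: [[-0.939, 0.019, 0.342], [0.023, 1.0, 0.005], [-0.342, 0.013, -0.94]]
contact_force: [0.4, 0.8, -2.6]
opening: 52.0
off [-0.4 -3.  -0.7] rot [-0.7  0.   0.1] q [ 0.6   0.57 -1.09  2.09  1.08  0.69  0.38]
```

View pics/m9.png

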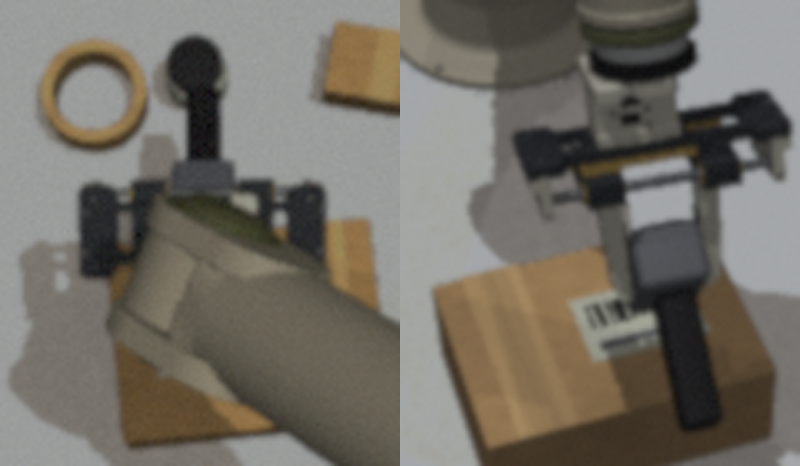

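The scanner is held over the label, with the handle pointing up and away, clear of the jar. In the scene tile its end is at (697,420) and the head's rear face is centred at (672,258). The parcel's near corner matches the first picture to within 1 px. I compare the held pose with its prediction.

```bash
python3 - <<'E'
from h import *
s=bot.sense();Rt=np.array(s['orientation']);p=np.array(s['eef_pos'])
# scanner in tool frame at grasp
from scipy.spatial.transform import Rotation as R
R0=np.array([[-0.906,0.022,-0.423],[0.022,1.0,0.005],[0.423,-0.005,-0.906]]);p0=np.array([470.5,395.1,134.2])
S0=R.from_euler('ZY',[-1,-14.9],degrees=True).as_matrix();c0=np.array([477,395.3,150])
S=Rt@R0.T@S0;c=p+Rt@R0.T@(c0-p0)
L=np.array([522,18.2,90]);w=c-45*S[:,0]
print("label in window frame",(S.T@(L-w)).round(1),"x-vert deg",np.degrees(np.arccos(S[2,0])))
he=c+S@[12,0,-123];print("handle",he)
print("pred handle",proj("scene",he),"meas",(200+297/3.333,110+420/3.333))
print("pred rear",proj("scene",c+45*S[:,0]),"meas",(200+272/3.333,110+258/3.333))
print("pred rear top",proj("top",c+S@[45,0,-10]), "meas",(220+203/3.333,140+177/3.333), s['opening'],s['dq'].round(3))
E
```

```text
label in window frame [-120.5   -4.7    1.5] x-vert deg 30.069138938279465
handle [718.70493716  19.25727643 181.28081079]
pred handle [291.20814368 238.01224136] meas (289.1089108910891, 236.01260126012602)
pred rear [281.73827361 185.07663713] meas (281.60816081608164, 187.4077407740774)
pred rear top [280.77644197 189.30288842] meas (280.9060906090609, 193.1053105310531) 52.014679275293425 [-0.     0.001  0.002  0.004  0.003 -0.001 -0.001]
```

Prediction and measurement agree within a few pixels, well inside tolerance. I let it settle, then hand in.

```bash
python3 -m crank '{"offset":[[0,-3,0],[0,-3,0],[0,-3,0],[0,-3,0],[0,-3,0]],"delta_rot":[[0,0,0],[0,0,0],[0,0,0],[0,0,0],[0,0,0]],"grip":[1,1,1,1,1]}' 45
python3 -c "
from plant import bot
bot.close_job()"
```

```text
t: 22.65
eef_pos: [612.5, 16.8, 216.2]
orientation: [[-0.94, 0.019, 0.342], [0.022, 1.0, 0.005], [-0.341, 0.012, -0.94]]
contact_force: [-0.2, -0.2, -1.6]
opening: 52.1
the job is handed in; nothing more can be done
```

I put both paper balls in the bin, drew the scanner from its holder, and handed in at about 22.7 s with the scanner held over the label. The hand-in gives no verdict, so the checks below are my own.

- **Final pose:** the last calculation put the label about 120 mm ahead of the window and within 5 mm of its line of sight. The scanner looks about 60° below level, with the handle end about 181 mm high. I then shifted it 3 mm sideways to centre it better and did not remeasure.
- **Grip:** the fingers read 52.1 mm on the 52 mm head, held with 45 N.
- **Pose against the last pictures:** predicted and measured positions agreed within about 2–4 pixels (roughly 5–10 mm), well inside the 35 mm tolerance.
- **Other items:** a picture after the second drop showed both balls in the bin. The parcel's corner stayed within 1 pixel of its first position. I did not measure the tape roll, carton and jar again, but no move went near them.

Two things did not go as planned:
- **Small ball:** it was gripped askew, reading 52 mm instead of 44 mm, but it stayed held and dropped into the bin.
- **Scanning tilt:** with the gripper empty, my first choice of tilt hit a wrist joint limit. I regripped the plan with the tool leaning back 25° at the scanner.

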